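# Hang the wax dipper in the notch of the wax pot's rim

## Robot

A 6-joint arm with a two-finger parallel gripper is mounted at the origin on the work surface. World frame = base frame: x ahead of the robot, y to its left, z up, the work surface at z = 0. Lengths are in m, angles in rad, forces in N, time in s.
With the tool pointing down it reaches from about 0.35 to 0.725 m from the base axis. Payload 6 kg.
Tool frame: the origin (TCP) lies between the finger pads; the fingertips stand manip.nose_length ahead of it and the grasp point (between the pads) lies 8 mm behind it (manip.nose_length is the distance from the TCP to the fingertips, in m); z points along the fingers, y is the direction in which the jaws open and shut (so a half turn about z gives the same grasp; the last joint's range is limited). The gripper opens to 85 mm and grips with 20 to 120 N. Pads are 22 mm wide; open, the fingers measure 114 mm over their backs; the gripper's body (76 mm by 85 mm) begins 54 mm behind the grasp point. The pads swing forward as they close: fully open they stand 13 mm farther back than shut.
Start: joints at [-1.004, 0.04, 0.085, 0, -1.615, -0.334], TCP at [0.138, -0.584, 0.242] pointing down, gripper open.
Joint ranges: [-2.56, 2.56], [-1.29, 2.01], [-1.08, 1.49], [-3.29, 1.98], [-2.81, -0.18], [-2.99, 2.99]. Speed limits (rad/s): [2.57, 2.57, 3.01, 3.14, 3.14, 3.14].

## Interface

Orientations are given as [roll, pitch, yaw] about the fixed x, y, z axes, in that order (R = Rz(yaw) Ry(pitch) Rx(roll)).
In Python, from plant import manip gives the robot as it stands. The module is installed in compiled form; this text tells all that it offers.
- The arm moves only by the tool arm_command, never from a script. Its argument "steps" is one flat list of numbers, 5 for each row, row after row: the opening, from 0 (shut) to 1 (fully open), then the shift along the tool's x, y, z in cm, then the turn about the tool's z in degrees. A call has 1 to 8 rows; each row is the pose to reach, as a shift and turn from the pose measured when the call began, along the tool's axes at that moment; what a row does not reach only later rows make up. A row lasts 1/10 s, in which the tool goes at most 50 mm and 8.59 degrees, less where a joint would pass 70% of its speed; a pose out of reach is approached as far as the arm can. A call with a gripper value outside its range is refused whole. The fingers move at their own pace and stop on an object; "newtons" is the grip in N (left out, the last holds). Time passes only in rows, so rows that repeat a pose let the fingers close. It gives the time, the measured TCP pose, the force and the opening at its end, in the units of the state.
- manip.get_obs(): the state, without advancing time (a new reading comes with each control period).
- manip.read_camera(name): name is "scene" or "top"; returns a dict with "img" (420x560x3 uint8, blue, green, red), "fx", "fy", "cx", "cy" (pixels), "cam_to_world" (4x4, takes a point from camera to world coordinates). Camera axes: x right, y down, z forward; pixel columns grow to the right and rows downward; lengths in m; the calibration is good to about 2 mm. A picture is of the moment at which its call begins. There is no depth.
- manip.hand_in(): hands the job in, once; it reports no verdict.
Trained networks look in a picture, given as the dict that the camera call returned (one of the last four; its "shot" number tells which), for a name from the list of things; names that differ only in an ending like _2 or _b are one class to them, and where a whole thing is asked for, a point or a joint stands for the part that bears it (a point fixed in the world has none). Each returns a list of dicts, best first, with "confidence" (0 to 1); they miss things now and then, are a little off and sometimes report something else, mostly with a low value. They report only what shows in the picture. A call takes as long as a camera call. They do not tell look-alikes from the thing itself.
- manip.look_for(picture, name): "at" ([x, y, z] in m, in world coordinates, good to about 4 mm: the middle of the surface that is visible of it).
The state is a dict: "t": time; "joint_positions": joint angles; "joint_velocities": joint speeds; "tau": joint torques, N m; "tcp_pos": TCP position; "eef_rot": TCP orientation; "contact_force": force on the tool from outside, world axes, zero at the start; "ft_torque": the same for the moment, N m; "grip_width": finger opening in m.
Only numpy, scipy, OpenCV 4.12 (cv2) and the standard library are available. Lean on these libraries where they do the work, as an engineer would, in place of code of your own. Each camera call takes 0.05 s, during which the arm holds its last target.

## Task

Lift the wax dipper off its drip rack and hang it by its own hook over the rim of the wax pot, bowl inside and hook tip outside, with the hook fully home in the notch of the brass rim ring so that it cannot slide round, then let go. The ring may have been left turned, so feel along it for the notch; work gently, because the thin ring bends if the dipper is pressed hard against the pot. Leave the seal in its clip, the palette, the vial and the matrix handle where they are.

Things in the scene. Friction and masses are not known exactly. Their poses are not given: they have to be found in the camera images.
- pot: Electric wax pot, fixed: round cream shell 148 mm across, 82 mm tall; from it rises an open steel pan wall, radii 60 to 64 mm (4 mm thick), topped by a brass rim ring of the same radii (see point pot_rim). Origin: centre of the underside, on the axis; z up. The pan is empty down to 20 mm above the underside. A black dial sits low on the +x side of the shell, black lugs on its +-y sides.
- pot_rim (a point): Centre of the rim ring's mouth, 120 mm above the pot's underside, level with the ring's flat top; axes as the pot's. One notch in the ring, 13 mm wide along the rim, 8 mm deep, open above; floor: the pan wall's edge. The ring turns stiffly (holds 30 N), is left turned anew each time and bends if pressed over 20 N: notch within 0.55 rad either side of the pot's -x, place not measured.
- rack: Steel drip rack, fixed: tray 100 x 130 mm with an upright plate 4 mm thick, 100 mm wide (along y), top edge 105 mm above the shelf, at x = -15 mm in the rack's frame. Origin: centre of the tray's underside; z up. The dipper starts hung on the plate's top edge, bowl on the +x side, within 30 mm of the plate's middle.
- dipper_handle (a point): Centre of the wax dipper's wooden handle (the part to grip): 16 mm along the dipper's x, 14 mm along its y, 72 mm tall. Dipper axes: z up along the shank, x from the hook's tip towards shank and bowl, y along the edge it hangs on. It hangs leaning up to 0.1 rad about y. Mass about 0.1 kg.
- dipper_crown (a point): Middle of the underside of the bridge of the dipper's hook, the face that rests on a rim; axes as the handle's, whose centre is 6.5 mm in +x and 56 mm above. The hook is a strip 10 mm wide (along y), bridge 3 mm thick, throat 10 mm along x (5 mm either side of this point). The dipper reaches 80 mm below this point and 92 mm above.
- dipper_tip (a point): Free lower end of the dipper's hook, 6.5 mm in -x and 14 mm below the crown point. Belongs outside the rim.
- dipper_bowl (a point): Centre of the dipper's brass bowl, 28 mm across and 18 mm tall, 23 mm in +x and 71 mm below the crown point. Belongs inside the pan.
- dipper: The whole wax dipper: brass bowl, blued steel shank and hook, brown wooden handle. The shank (3 mm strip) runs straight down 62 mm behind the throat, so a leaning dipper catches on a rim; held plumb it clears a centred 4 mm wall by 3 mm each side. Origin and axes are those of the crown point.
- seal_clip: Bystander: brown wax seal, 60 mm across, held upright in a blued spring clip on a 60 x 60 mm wooden foot, 80 mm tall. Origin: centre of the underside.
- palette: Bystander: porcelain palette 85 x 66 x 12 mm. Origin: centre of the underside.
- vial: Bystander: amber glass vial with silver top, 26 mm across, 61 mm tall. Origin: centre of the underside.
- matrix: Bystander: ebony seal matrix handle standing upright, 32 mm across, 66 mm tall. Origin: centre of the underside.
Mind the look-alikes: they are no part of the job. Leave any blue or purple look-alike of the dipper alone.

How it is judged:
On the way, in this order (a step that is already met when the one before it is completed fails the run):
1. the dipper is lifted clear of its rack (z of dipper_crown in the frame of rack above 0.125 m and contact force between dipper and rack below 0.1 N), for 0.1 s.
2. the dipper's hook straddles the pot's rim: bowl inside, tip outside (z of dipper_crown in the frame of pot below 0.124 m and horizontal distance between dipper_bowl and pot below 0.055 m and horizontal distance between dipper_tip and pot above 0.0645 m), for 0.1 s.
At the end, for the whole second after the job is handed in: The dipper hangs still on the pot, released, its hook's bridge within 2.5 mm of the notch floor (112 mm above the pot's underside; the ring's top elsewhere is at 120 mm), bowl inside the pan, hook tip outside the rim, shank within 14 degrees of upright (z of dipper_crown in the frame of pot between 0.108 and 0.1145 m and horizontal distance between dipper_bowl and pot below 0.055 m and horizontal distance between dipper_tip and pot above 0.0635 m and angle between dipper_crown's own z axis and vertical below 0.25 rad and linear speed of dipper below 0.02 m/s and contact force between dipper and the fingers below 0.1 N); the robot touches nothing.
It fails at once if the dipper is pressed against the pot with more than 20 N (contact force between dipper and pot above 20 N).
It fails at once if the dipper is dropped or laid down (height (world z) of dipper_crown below 0.06 m).
It fails at once if a bystander is moved by more than 15 mm (distance of any of seal_clip, palette, vial, matrix from where it was at the start of the episode above 0.015 m).
It also fails if it takes over 72 s, if anything falls off the work surface, if the arm or the gripper's body presses on something with over 40 N, if the wrist force passes 120 N, or if a joint passes its speed limit or range.

## Working session

There is one attempt and no reset: what is moved stays moved. The work goes in short steps, Python scripts to look and compute and a tool call to move; the robot and the scene stay as the last step left them, time stands still between calls to the robot, and variables do not carry over. Pictures are saved under pics/ and viewed, and the job is handed in when it is done.

Besides the shell and the picture viewer there is one more tool, called after "Call:" in YAML: its name, and indented under it one key for each argument. arm_command: Moves the arm, as the interface text tells. Its arguments: {"type":"object","properties":{"steps":{"type":"array","items":{"type":"number"}},"newtons":{"type":"number"}},"required":["steps"]}

```bash
mkdir -p pics; ls; cat > h.py <<'E'
from plant import manip
import numpy as np, cv2
def pix(c,p):
    T=np.linalg.inv(c["cam_to_world"]);q=T[:3,:3]@np.array(p)+T[:3,3]
    return c["fx"]*q[0]/q[2]+c["cx"],c["fy"]*q[1]/q[2]+c["cy"]
def ray(c,u,v):
    T=np.array(c["cam_to_world"]);d=T[:3,:3]@np.array([(u-c["cx"])/c["fx"],(v-c["cy"])/c["fy"],1]);return T[:3,3],d
def atz(c,u,v,z):
    o,d=ray(c,u,v);return o+d*(z-o[2])/d[2]
def tri(c1,p1,c2,p2):
    o1,d1=ray(c1,*p1);o2,d2=ray(c2,*p2)
    s=np.linalg.lstsq(np.stack([d1,-d2],1),o2-o1,rcond=None)[0]
    a=o1+s[0]*d1;b=o2+s[1]*d2
    return (a+b)/2,np.linalg.norm(a-b)
E
python3 - <<'E'
from h import *
np.set_printoptions(precision=4,suppress=True)
print(manip.get_obs(), manip.nose_length)
for n in ["scene","top"]:
    c=manip.read_camera(n); cv2.imwrite(f"pics/{n}0.png",c["img"])
    print(n,c["fx"],np.array(c["cam_to_world"]))
    for k in ["pot","pot_rim","rack","dipper_handle","dipper_crown","dipper_tip","dipper_bowl","dipper","seal_clip","palette","vial","matrix"]:
        for r in manip.look_for(c,k)[:3]:
            print(k,np.array(r["at"]),round(r["confidence"],2),np.round(pix(c,r["at"])))
E
```

```text
pics
{'t': 0.0, 'joint_positions': array([-1.0043,  0.0408,  0.0838, -0.0005, -1.6155, -0.3337]), 'joint_velocities': array([0.0023, 0.0001, 0.0014, 0.0017, 0.0016, 0.0009]), 'tau': array([  0.0006, -36.8186,  34.7414,   6.9322,  -0.0055,   0.    ]), 'tcp_pos': array([ 0.1384, -0.5835,  0.2413]), 'eef_rot': array([ 3.1398, -0.0001, -2.9088]), 'contact_force': array([-0.6254,  0.0794, -0.3868]), 'ft_torque': array([-0.0194, -0.0353, -0.0098]), 'grip_width': 0.08523515575733072} 0.011
scene 445.3284067848372 [[-0.8709  0.2615 -0.4161  0.8977]
 [ 0.491   0.4992 -0.7139  0.5025]
 [ 0.021  -0.8261 -0.5631  0.5757]
 [ 0.      0.      0.      1.    ]]
pot [0.574  0.2048 0.0759] 0.95 [368. 335.]
pot [0.5326 0.005  0.035 ] 0.25 [314. 264.]
pot_rim [0.5779 0.2035 0.076 ] 0.9 [366. 335.]
rack [ 0.5505 -0.119   0.0118] 0.97 [273. 240.]
dipper_handle [ 0.5548 -0.129   0.1306] 0.95 [269. 188.]
dipper_handle [ 0.5587 -0.374   0.0094] 0.94 [219. 184.]
dipper_handle [ 0.3563 -0.1738  0.0132] 0.73 [335. 202.]
dipper_crown [ 0.5525 -0.1275  0.1323] 0.81 [270. 188.]
dipper_crown [ 0.7361 -0.2579  0.0142
[... 1465 characters left out ...]
0.92 [358. 141.]
dipper_crown [ 0.3658 -0.1719  0.0159] 0.74 [315. 317.]
dipper_tip [ 0.5596 -0.3659  0.0118] 0.95 [402. 222.]
dipper_tip [ 0.3666 -0.1773  0.0157] 0.82 [318. 316.]
dipper_tip [ 0.7457 -0.2725  0.0156] 0.67 [355. 140.]
dipper_bowl [ 0.5631 -0.3712  0.019 ] 0.91 [405. 220.]
dipper_bowl [ 0.3682 -0.1775  0.0171] 0.88 [318. 315.]
dipper_bowl [ 0.5549 -0.1283  0.1448] 0.79 [295. 216.]
dipper [ 0.3678 -0.1745  0.0166] 0.96 [316. 316.]
dipper [ 0.7446 -0.2741  0.0177] 0.92 [356. 140.]
dipper [ 0.5636 -0.3689  0.012 ] 0.81 [403. 221.]
seal_clip [ 0.6222 -0.0125  0.0137] 0.71 [237. 196.]
palette [ 0.7592 -0.0376  0.0121] 0.69 [249. 136.]
matrix [0.4632 0.0066 0.0607] 0.49 [226. 270.]
```

View pics/scene0.png

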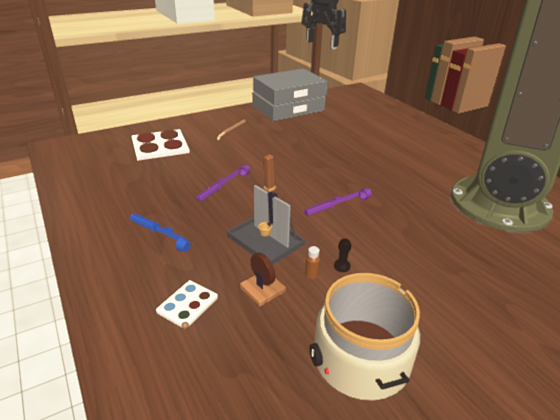

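View pics/top0.png

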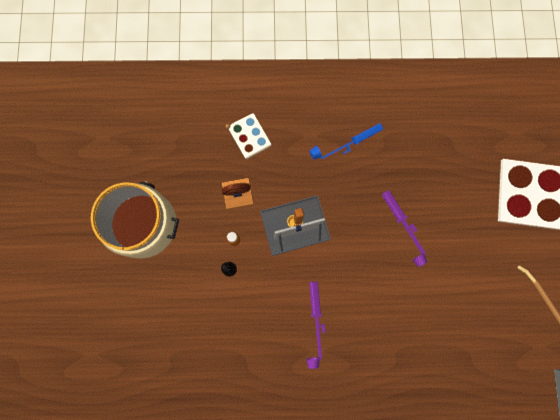

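```bash
python3 - <<'E'
import cv2,numpy as np
a=cv2.imread("pics/scene0.png");b=cv2.imread("pics/top0.png")
cv2.imwrite("pics/crop1.png",cv2.resize(a[150:290,220:340],None,fx=5,fy=4.2857 and 5,interpolation=cv2.INTER_CUBIC)[:600])
cv2.imwrite("pics/crop2.png",cv2.resize(b[170:280,230:350],None,fx=5,fy=5,interpolation=cv2.INTER_CUBIC))
cv2.imwrite("pics/crop3.png",cv2.resize(b[160:280,70:200],None,fx=5,fy=5,interpolation=cv2.INTER_CUBIC))
cv2.imwrite("pics/crop4.png",cv2.resize(a[260:400,290:450],None,fx=4,fy=4,interpolation=cv2.INTER_CUBIC))
E
```

```text
(no output)
```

View pics/crop1.png

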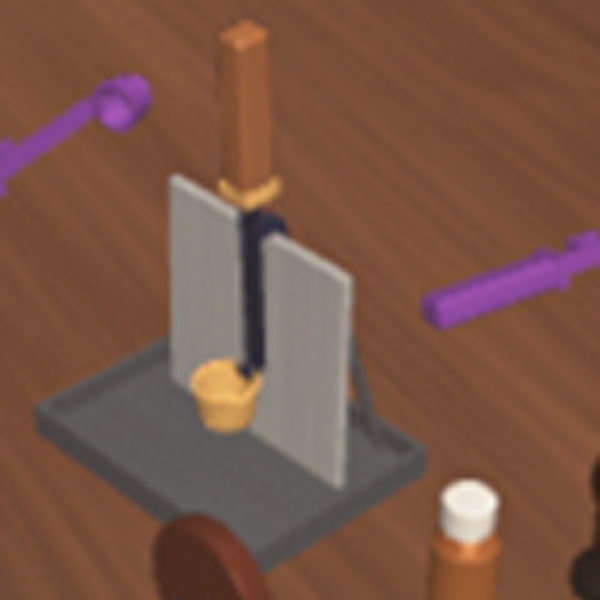

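View pics/crop2.png

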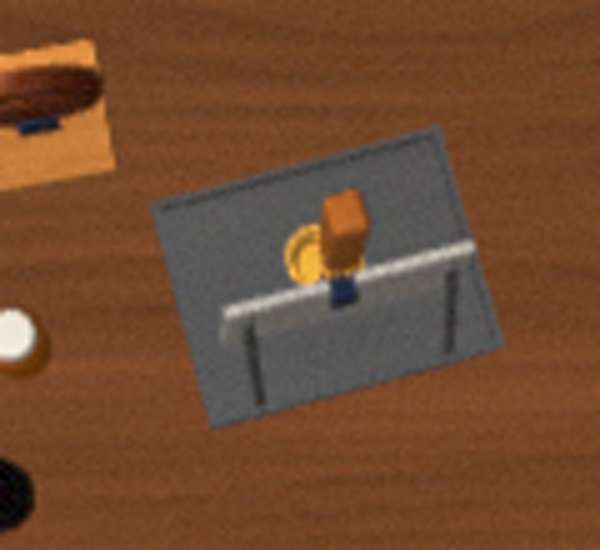

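View pics/crop3.png

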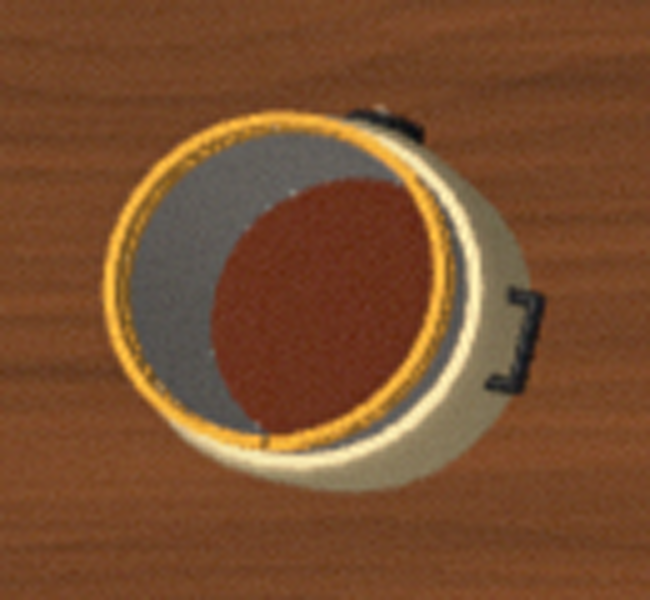

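View pics/crop4.png

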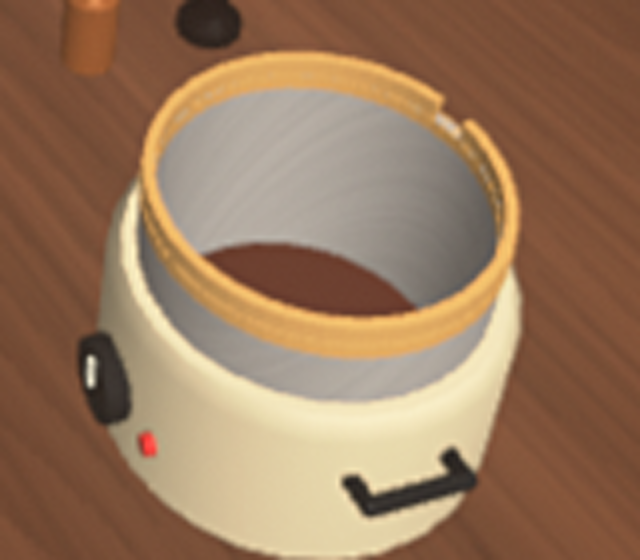

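Candidates: brown-handled dipper hanging on the rack at scene (269,188) / top (298,216); purple look-alikes at scene (224,183), (340,202); blue look-alike at scene (160,230); seal clip at (264,275). The crop shows the brown wooden handle, blued hook over the plate and the brass bowl, so the hanging one is the real dipper. The notch shows at scene ≈(402,290). Next come the measurements.

```bash
cat > m.py <<'E'
from h import *
from scipy.optimize import least_squares
np.set_printoptions(precision=4,suppress=True)
cs={n:manip.read_camera(n) for n in ["scene","top"]}
# ring fit by gold segmentation near pot
def gold(c,box):
    h=cv2.cvtColor(c["img"],cv2.COLOR_BGR2HSV)
    m=((h[...,0]>=10)&(h[...,0]<=24)&(h[...,1]>120)&(h[...,2]>150)).astype(np.uint8)
    M=np.zeros_like(m);x0,y0,x1,y1=box;M[y0:y1,x0:x1]=m[y0:y1,x0:x1]
    return M
masks={"scene":gold(cs["scene"],(315,260,430,360)),"top":gold(cs["top"],(80,170,175,260))}
th=np.linspace(0,2*np.pi,181)[:-1]
def circ(p,r,z): return np.stack([p[0]+r*np.cos(th),p[1]+r*np.sin(th),0*th+z],1)
# silhouettes: render annulus surface model and compare IoU-ish
def render(c,p):
    m=np.zeros(c["img"].shape[:2],np.uint8)
    P=lambda r,z:np.array([pix(c,q) for q in circ(p,r,z)])
    ot,ob,it,ib=P(.064,p[2]),P(.064,p[2]-.008),P(.060,p[2]),P(.060,p[2]-.008)
    S=8
    m=np.zeros((c["img"].shape[0],c["img"].shape[1]),np.uint8)
    f=lambda a:np.round(a*16).astype(np.int32)
    hull=cv2.convexHull(np.concatenate([ot,ob]).astype(np.float32))
    cv2.fillPoly(m,[f(hull[:,0])],1,shift=4)
    # opening: inside it AND inside ib region
    a=np.zeros_like(m);b=np.zeros_like(m);cv2.fillPoly(a,[f(it)],1,shift=4);cv2.fillPoly(b,[f(ib)],1,shift=4)
    m[(a&b)>0]=0
    return m
def cost(p):
    s=0
    for n in cs:
        r=cv2.GaussianBlur(render(cs[n],p).astype(float),(0,0),1.5);g=cv2.GaussianBlur(masks[n].astype(float),(0,0),1.5)
        s+=((r-g)**2).sum()
    return s
from scipy.optimize import minimize
res=minimize(cost,[.565,.2,.12],method="Nelder-Mead",options=dict(initial_simplex=[[.565,.2,.12],[.575,.2,.12],[.565,.21,.12],[.565,.2,.125]],xatol=1e-4,fatol=.1))
print("ring",res.x,res.fun)
res2=minimize(lambda q:cost([q[0],q[1],.12]),res.x[:2],method="Nelder-Mead",options=dict(initial_simplex=[res.x[:2],res.x[:2]+[.005,0],res.x[:2]+[0,.005]]))
print("ring z=.12",res2.x,res2.fun)
for n in cs:
    im=cs[n]["img"].copy();r=render(cs[n],[*res2.x,.12]);k=cv2.findContours(r,cv2.RETR_LIST,cv2.CHAIN_APPROX_NONE)[0]
    im=cv2.resize(im,None,fx=5,fy=5,interpolation=cv2.INTER_CUBIC)
    for q in k: cv2.polylines(im,[q*5+2],True,(255,0,0),1)
    x0,y0=(310,255) if n=="scene" else (75,165)
    cv2.imwrite(f"pics/ring_{n}.png",im[y0*5:y0*5+600,x0*5:x0*5+650])
c=res2.x
for z in (.112,.12):
  for uv in [(450,118),(440,105),(466,125)]:
    p=atz(cs["scene"],290+uv[0]/4,260+uv[1]/4,z);d=p[:2]-c;print("notch",z,uv,p,np.hypot(*d),np.degrees(np.arctan2(d[1],d[0])))
T=lambda u,v:(230+u/5,170+v/5)
p=atz(cs["top"],*T(265,440),.12);print("tick top",p,np.degrees(np.arctan2(*(p[:2]-c)[::-1])))
a=atz(cs["top"],*T(225,312),.105);b=atz(cs["top"],*T(473,246),.105);print("plate",a,b,np.linalg.norm(a-b),np.degrees(np.arctan2(*(a-b)[:2][::-1])))
tc=[atz(cs["top"],*T(*q),.008) for q in [(152,205),(438,128),(502,348),(213,428)]]
print(np.array(tc)); 
for i,j in [(0,1),(3,2),(0,3),(1,2)]:
  d=tc[j]-tc[i];print(np.hypot(*d[:2]),np.degrees(np.arctan2(d[1],d[0])))
print("handle top",tri(cs["scene"],(269.4,156.6),cs["top"],T(345,210)))
print("bridge",tri(cs["scene"],(273.5,195),cs["top"],T(343,283)),atz(cs["top"],*T(343,285),.108))
E
python3 m.py
```

```text
ring [0.5663 0.1927 0.121 ] 215.3743344634483
ring z=.12 [0.5656 0.1925] 230.35459300200682
notch 0.112 (450, 118) [0.4998 0.1837 0.112 ] 0.06640213692506296 -172.44097231771727
notch 0.112 (440, 105) [0.4984 0.1768 0.112 ] 0.0690014380702221 -166.90017417979598
notch 0.112 (466, 125) [0.497  0.1893 0.112 ] 0.06861766328982052 -177.31525467763336
notch 0.12 (450, 118) [0.5066 0.1892 0.12  ] 0.05904732486058068 -176.8598489330518
notch 0.12 (440, 105) [0.5053 0.1825 0.12  ] 0.061142076057324336 -170.56832999995015
notch 0.12 (466, 125) [0.504  0.1947 0.12  ] 0.06166797784170407 177.9637556836739
tick top [ 0.4807 -0.1055  0.12  ] -105.91026881328585
plate [ 0.5309 -0.0915  0.105 ] [ 0.5551 -0.1878  0.105 ] 0.09934072077324732 104.0877948088824
[[ 0.59   -0.0616  0.008 ]
 [ 0.6221 -0.1866  0.008 ]
 [ 0.5255 -0.2109  0.008 ]
 [ 0.4933 -0.0865  0.008 ]]
0.1290642810997762 -75.55884066277906
0.12849498738041426 -75.50503062492139
0.09980094816843865 -165.56600601723278
0.09968196780749214 -165.89327098604204
handle top (array([ 0.5535, -0.132 ,  0.1965]), np.float64(0.0018495374278146568))
bridge (array([ 0.5407, -0.1367,  0.1071]), np.float64(0.0010622131804668322)) [ 0.5402 -0.1369  0.108 ]
```

View pics/ring_scene.png

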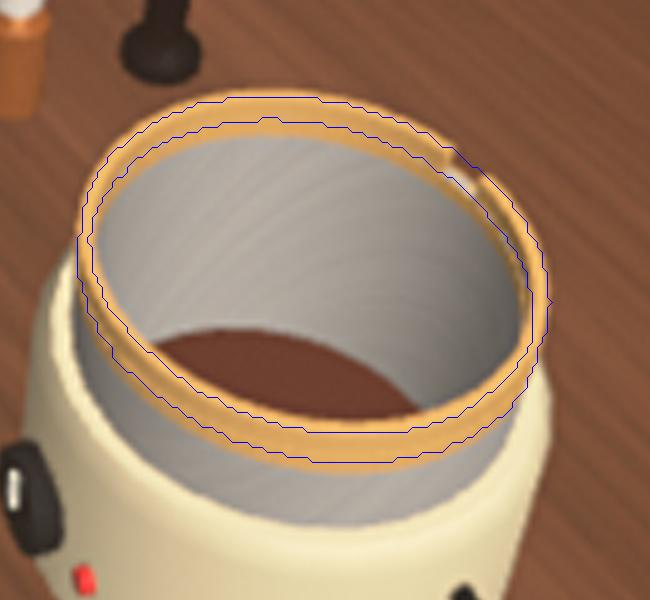

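View pics/ring_top.png

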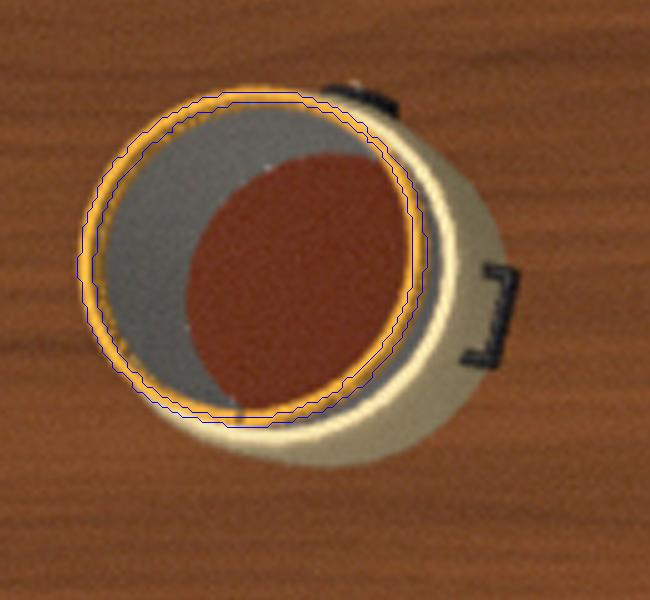

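```bash
sed -i 's/p\[2\]-.008/p[2]-HH/g; s/^th=/HH=.014\nth=/' m.py; sed '/^c=res2.x/,$d' m.py > m2.py; cat >> m2.py <<'E'
best=None
for HH in (.008,.010,.012,.014,.016):
    r=minimize(lambda q:cost([q[0],q[1],.12]),res2.x,method="Nelder-Mead",options=dict(initial_simplex=[res2.x,res2.x+[.005,0],res2.x+[0,.005]]))
    out=[HH,r.x,r.fun]
    full=cs
    for n in full:
        cs={n:full[n]}
        rr=minimize(lambda q:cost([q[0],q[1],.12]),r.x,method="Nelder-Mead",options=dict(initial_simplex=[r.x,r.x+[.004,0],r.x+[0,.004]]));out+=[n,rr.x,rr.fun]
    cs=full
    print(*out)
    if best is None or r.fun<best[1]: best=(r.x,r.fun,HH)
c=best[0];print(best)
# unroll
for n in cs:
    ang=np.arange(120,241,.5);rad=np.arange(.054,.071,.00025)
    A,R=np.meshgrid(np.radians(ang),rad)
    for z in (.12,.112):
        T=np.linalg.inv(cs[n]["cam_to_world"]);P=np.stack([c[0]+R*np.cos(A),c[1]+R*np.sin(A),0*A+z],-1)@T[:3,:3].T+T[:3,3]
        mx=(cs[n]["fx"]*P[...,0]/P[...,2]+cs[n]["cx"]).astype(np.float32);my=(cs[n]["fy"]*P[...,1]/P[...,2]+cs[n]["cy"]).astype(np.float32)
        u=cv2.remap(cs[n]["img"],mx,my,cv2.INTER_CUBIC)
        u=cv2.resize(u,None,fx=3,fy=2,interpolation=cv2.INTER_NEAREST)
        for a in range(120,241,10):
            x=(a-120)*6;cv2.line(u,(x,0),(x,6),(0,0,255),1)
        globals().setdefault("L",[]).append(u)
cv2.imwrite("pics/unroll2.png",np.vstack(L))
E
python3 m2.py
```

```text
ring [0.5661 0.1923 0.1234] 121.31617832756284
ring z=.12 [0.5647 0.1911] 231.77258775989608
0.008 [0.5657 0.1924] 230.09801339358748 scene [0.5656 0.192 ] 196.5461047563108 top [0.5664 0.1932] 19.758402222557336
0.01 [0.5656 0.192 ] 185.8552376501472 scene [0.5646 0.1911] 131.6056557739982 top [0.5667 0.1935] 18.62101745052614
0.012 [0.5656 0.192 ] 193.42675059315144 scene [0.5646 0.1907] 87.1333784048756 top [0.5667 0.1939] 18.259379466340953
0.014 [0.5647 0.1911] 231.40664017038245 scene [0.5638 0.1899] 73.63882516368079 top [0.5671 0.1941] 24.663483523944887
0.016 [0.5646 0.1906] 324.09923547195956 scene [0.5631 0.1891] 84.99404860822845 top [0.5673 0.1944] 31.09179791204639
(array([0.5656, 0.192 ]), np.float64(185.8552376501472), 0.01)
```

View pics/unroll2.png

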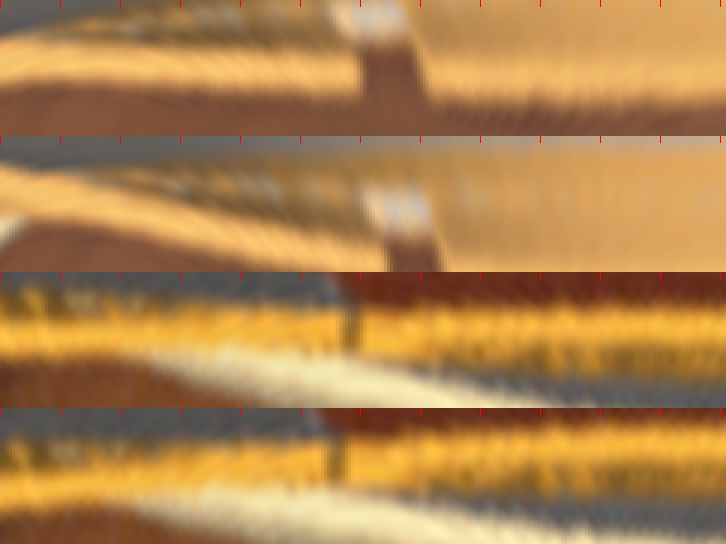

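Call:
arm_command:
  steps: [1, -3.1, 2.1, 0, -5.7, 1, -6.2, 4.2, 0, -11.4, 1, -9.3, 6.3, 0, -17.1, 1, -12.4, 8.4, 0, -22.8, 1, -15.5, 10.5, 0, -28.5, 1, -18.6, 12.6, 0, -34.2, 1, -21.7, 14.7, 0, -39.9, 1, -25.1, 17.1, 0, -45.5]
  newtons: 40

```text
t: 2.3
tcp_pos: [0.3439, -0.3584, 0.2425]
eef_rot: [-3.141, 0.0, -2.111]
contact_force: [1.1, -0.4, -0.2]
grip_width: 0.0856
```

```bash
cat > go.py <<'E'
import sys
from h import *
from scipy.spatial.transform import Rotation as Ro
np.set_printoptions(precision=4,suppress=True)
o=manip.get_obs();R=Ro.from_euler('xyz',o["eef_rot"]).as_matrix()
t=np.array([float(v) for v in sys.argv[1:4]])
print("t",o["t"],"tcp",o["tcp_pos"],"yaw",np.degrees(o["eef_rot"][2]),"F",o["contact_force"],"w",o["grip_width"],"rpy",o["eef_rot"])
print("shift cm",R.T@(t-o["tcp_pos"])*100)
if len(sys.argv)>4: print("turn", -((float(sys.argv[4])-np.degrees(o["eef_rot"][2])+180)%360-180))
E
python3 go.py .5492 -.1346 .245 -75.8
```

```text
t 2.3 tcp [ 0.3439 -0.3584  0.2425] yaw -120.95126640449625 F [ 1.1362 -0.3989 -0.2153] w 0.08562340061160038 rpy [-3.1411  0.     -2.111 ]
shift cm [-29.7498  -6.0993  -0.2452]
turn -45.151266404496255
```

Call:
arm_command:
  steps: [1, -3.7, -0.8, 0, -5.7, 1, -7.5, -1.5, 0, -11.4, 1, -11.2, -2.3, 0, -17.1, 1, -15, -3, 0, -22.8, 1, -18.7, -3.8, 0, -28.5, 1, -22.5, -4.6, 0, -34.2, 1, -26, -5.3, 0, -40, 1, -29.7, -6.1, -0.2, -45.2]

```text
t: 3.1
tcp_pos: [0.5497, -0.1337, 0.2446]
eef_rot: [-3.141, -0.0, -1.318]
contact_force: [0.3, -0.3, -0.1]
grip_width: 0.0855
```

```bash
python3 go.py .5492 -.1346 .152 -75.8; python3 - <<'E'
from h import *
for n in ["scene","top"]:
    c=manip.read_camera(n)
    p=pix(c,(.5492,-.1346,.16));x,y=int(p[0]),int(p[1])
    cv2.imwrite(f"pics/pre_{n}.png",cv2.resize(c["img"][max(0,y-90):y+60,x-75:x+75],None,fx=4,fy=4,interpolation=cv2.INTER_CUBIC))
E
```

```text
t 3.1 tcp [ 0.5497 -0.1337  0.2446] yaw -75.5106245331561 F [ 0.3472 -0.3441 -0.0612] w 0.08545109225471241 rpy [-3.1411 -0.0003 -1.3179]
shift cm [0.0676 0.0735 9.2556]
turn 0.28937546684389304
```

View pics/pre_scene.png

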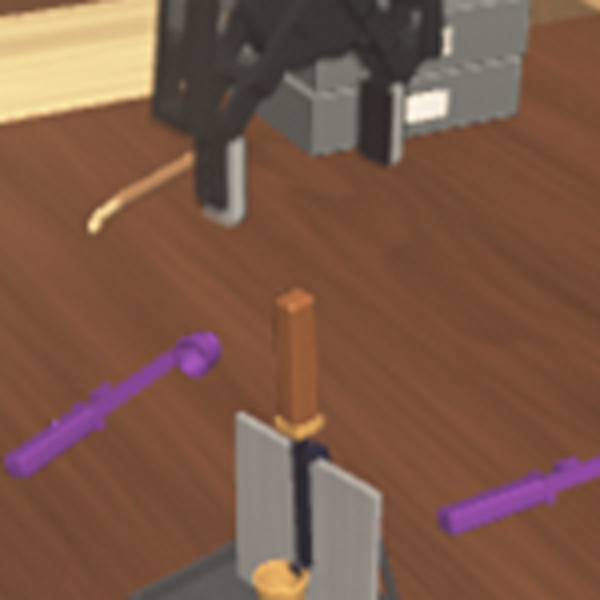

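View pics/pre_top.png

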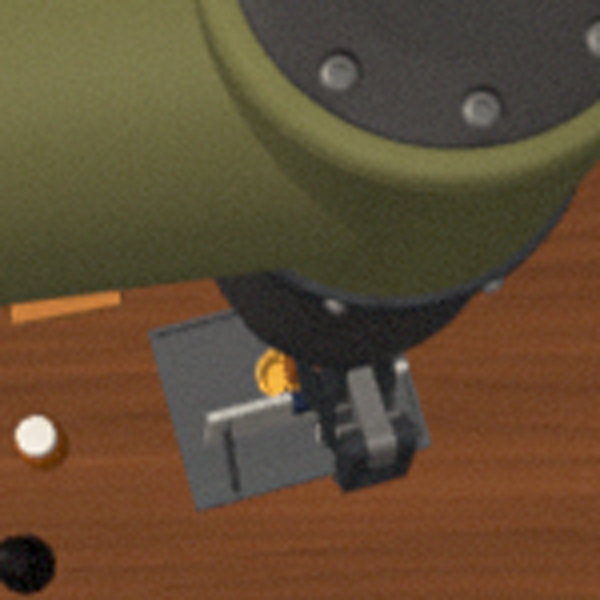

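```bash
python3 - <<'E'
from h import *
for n in ["scene","top"]:
    c=manip.read_camera(n)
    p=pix(c,(.5492,-.1346,.16));x,y=int(p[0]),int(p[1])
    t=np.array([.5497,-.1337,.2446-.0])
    d=np.array([.969,.247,0])
    for nm,q in [("TCP",t),("+f",t+d*.0425),("-f",t-d*.0425),("handle top",(.5535,-.132,.1965)),("tipmid",t-[0,0,0.0])]:
        u,v=pix(c,q);print(n,nm,(u-x+75)*4,(v-max(0,y-90))*4)
E
```

```text
scene TCP 302.23408005017563 197.37103198392583
scene +f 229.13831886976016 224.9314674897555
scene -f 370.8847906962535 171.48658324659544
scene handle top 295.67262478555926 298.02211746437615
scene tipmid 302.23408005017563 197.37103198392583
top TCP 314.69112469852166 327.1018527982385
top +f 286.23817188431303 227.93235021045098
top -f 343.69421008809763 428.18877936000797
top handle top 302.871235673005 337.91641467599163
top tipmid 314.69112469852166 327.1018527982385
```

Call:
arm_command:
  steps: [1, 0.1, 0.1, 3, 0.3, 1, 0.1, 0.1, 6, 0.3, 1, 0.1, 0.1, 9.2, 0.3, 1, 0.1, 0.1, 9.2, 0.3]

```text
t: 3.7
tcp_pos: [0.5456, -0.1362, 0.1474]
eef_rot: [3.134, 0.003, -1.329]
contact_force: [0.0, -0.8, -1.7]
grip_width: 0.0856
```

```bash
cat > look.py <<'E'
import sys
from h import *
P=[float(v) for v in sys.argv[2:5]];s=int(sys.argv[5]) if len(sys.argv)>5 else 60
L=[]
for n in ["scene","top"]:
    c=manip.read_camera(n);np.save(f"pics/{sys.argv[1]}_{n}.npy",c["img"])
    p=pix(c,P);x,y=int(round(p[0])),int(round(p[1]))
    im=cv2.copyMakeBorder(c["img"],s,s,s,s,cv2.BORDER_CONSTANT)[y:y+2*s,x:x+2*s]
    print(n,"origin",x-s,y-s,"scale",400/(2*s))
    L.append(cv2.resize(im,(400,400),interpolation=cv2.INTER_CUBIC))
cv2.imwrite(f"pics/{sys.argv[1]}.png",np.hstack(L))
E
python3 look.py g1 .5492 -.1346 .15; python3 go.py .5492 -.1346 .152 -75.8
```

```text
scene origin 210 117 scale 3.3333333333333335
top origin 239 159 scale 3.3333333333333335
t 3.8 tcp [ 0.5482 -0.1367  0.1533] yaw -76.07223207028716 F [ 0.5011 -0.2425  1.2307] w 0.0853140127341928 rpy [ 3.1411 -0.0014 -1.3277]
shift cm [-0.1802 -0.1511  0.1287]
turn -0.2722320702871457
```

View pics/g1.png

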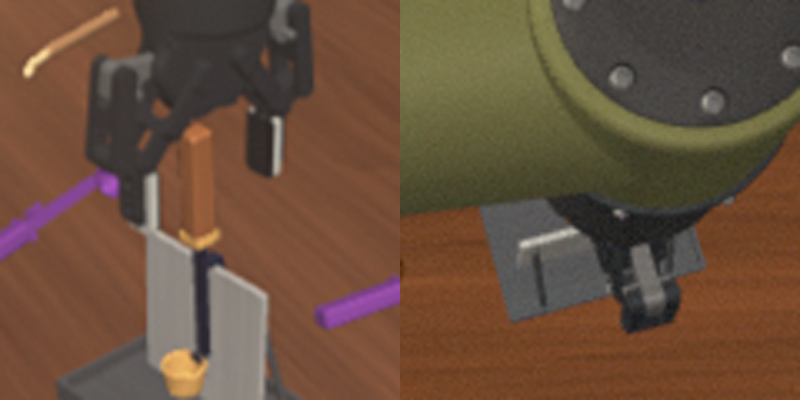

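Call:
arm_command:
  steps: [0.5, -0.2, -0.15, 0.1, -0.3, 0.3, -0.2, -0.15, 0.1, -0.3, 0.25, -0.2, -0.15, 0.1, -0.3, 0.25, -0.2, -0.15, 0.1, -0.3, 0.25, -0.2, -0.15, 0.1, -0.3]

```text
t: 4.3
tcp_pos: [0.5493, -0.1344, 0.1526]
eef_rot: [3.142, -0.001, -1.322]
contact_force: [0.5, 0.1, 0.2]
grip_width: 0.0212
```

```bash
python3 look.py g2 .5492 -.1346 .16 40; python3 go.py .5492 -.1346 .152 -75.8
```

```text
scene origin 230 133 scale 5.0
top origin 259 178 scale 5.0
t 4.4 tcp [ 0.5492 -0.1344  0.1524] yaw -75.76896057414902 F [ 1.1751  0.0542 -1.0243] w 0.021707526619048585 rpy [ 3.1413 -0.0014 -1.3224]
shift cm [0.0222 0.0065 0.037 ]
turn 0.031039425850963198
```

View pics/g2.png

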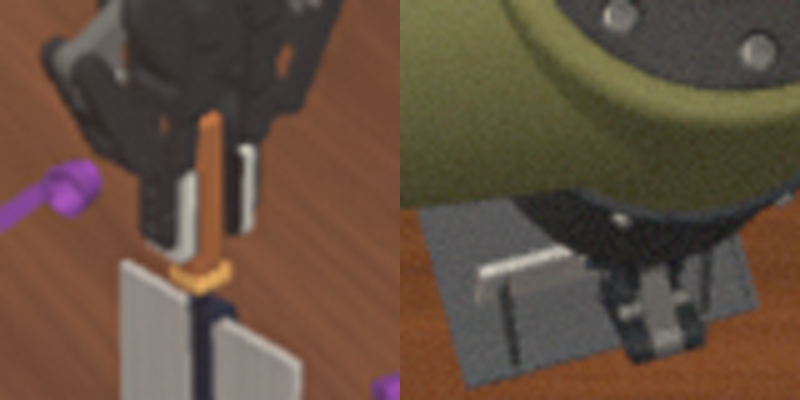

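The handle sits between the pads, at (208,190) in the left panel. Closing.

Call:
arm_command:
  steps: [0.2, 0, 0, 0, 0, 0.15, 0, 0, 0, 0, 0.1, 0, 0, 0, 0, 0, 0, 0, 0, 0, 0, 0, 0, 0, 0, 0, 0, 0, 0, 0]
  newtons: 40

```text
t: 5.0
tcp_pos: [0.5492, -0.1345, 0.1525]
eef_rot: [3.141, -0.002, -1.322]
contact_force: [-1.1, -0.1, 1.1]
grip_width: 0.0153
```

```bash
python3 look.py g3 .5492 -.1346 .14 40; python3 go.py .5492 -.1346 .152 -75.8
```

```text
scene origin 230 142 scale 5.0
top origin 258 180 scale 5.0
t 5.1 tcp [ 0.5492 -0.1344  0.1525] yaw -75.76942927343799 F [-1.3066 -0.2501  1.5793] w 0.01527659661820995 rpy [ 3.1412 -0.0015 -1.3224]
shift cm [0.0183 0.0005 0.0501]
turn 0.030570726562018535
```

View pics/g3.png

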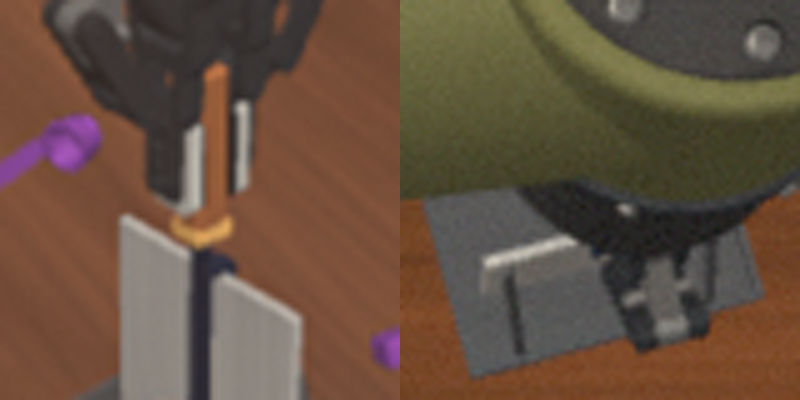

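Call:
arm_command:
  steps: [0, 0, 0, -1, 0, 0, 0, 0, -2, 0, 0, 0, 0, -3.5, 0, 0, 0, 0, -5.5, 0, 0, 0, 0, -8, 0, 0, 0, 0, -10.5, 0, 0, 0, 0, -12.5, 0, 0, 0, 0, -12.5, 0]

```text
t: 5.9
tcp_pos: [0.5502, -0.1347, 0.2825]
eef_rot: [-3.135, -0.004, -1.323]
contact_force: [0.3, -0.1, -0.0]
grip_width: 0.0152
```

```bash
python3 look.py l1 .5492 -.1346 .24 70; python3 go.py .5492 -.1346 .152 -75.8
```

```text
scene origin 201 63 scale 2.857142857142857
top origin 232 141 scale 2.857142857142857
t 6.0 tcp [ 0.5493 -0.1341  0.2781] yaw -75.77058357281041 F [ 0.5235 -0.1432 -1.6785] w 0.01566740491279849 rpy [-3.1407 -0.0013 -1.3224]
shift cm [ 0.0298  0.0378 12.6103]
turn 0.029416427189573824
```

View pics/l1.png

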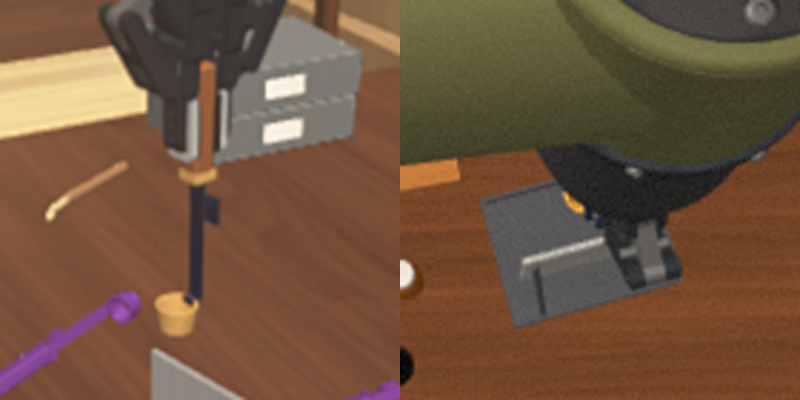

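```bash
cat > ov.py <<'E'
import sys
from h import *
# overlay dipper model: name, crown xyz, yaw deg, pitch(lean about y, rad)
def pts(crown,yaw,pit,roll=0):
    from scipy.spatial.transform import Rotation as Ro
    R=Ro.from_euler('ZYX',[np.radians(yaw),pit,roll]).as_matrix()
    B={}
    def box(n,x0,x1,y,z0,z1):
        B[n]=[(a,b,c) for a in(x0,x1) for b in(-y,y) for c in(z0,z1)]
    box("handle",-.0015,.0145,.007,.020,.092);box("shank",.005,.008,.005,-.062,.0);box("tip",-.008,-.005,.005,-.014,.003)
    t=np.linspace(0,2*np.pi,24)
    B["bowl"]=[(.023+.014*np.cos(a),.014*np.sin(a),-.062) for a in t]
    B["bowlb"]=[(.023+.011*np.cos(a),.011*np.sin(a),-.080) for a in t]
    return {k:np.array(v)@R.T+crown for k,v in B.items()}
if __name__=="__main__":
    name=sys.argv[1];cr=np.array([float(v) for v in sys.argv[2:5]]);yaw=float(sys.argv[5]);pit=float(sys.argv[6]);roll=float(sys.argv[7]) if len(sys.argv)>7 else 0
    L=[]
    for n in ["scene","top"]:
        c=manip.read_camera(n);c["img"]=np.load(f"pics/{name}_{n}.npy")
        s=60;p=pix(c,cr);x,y=int(p[0]),int(p[1])
        f=6.5
        im=cv2.resize(cv2.copyMakeBorder(c["img"],s,s,s,s,cv2.BORDER_CONSTANT)[y:y+2*s-30,x:x+2*s],None,fx=f,fy=f,interpolation=cv2.INTER_CUBIC)
        if 1:
            for k,v in pts(cr,yaw,pit,roll).items():
                q=np.array([pix(c,a) for a in v]);q=(q-[x-s,y-s]+.5)*f
                h=cv2.convexHull(q.astype(np.float32)).astype(int);cv2.polylines(im,[h],True,(0,255,0),1)
        L.append(im[:,195:585])
    cv2.imwrite(f"pics/{name}_ov.png",np.hstack(L))
E
python3 - <<'E'
import numpy as np
d=np.array([.9693,.2458]);print(np.array([.5493,-.1341])-.0065*d)
E
python3 ov.py l1 .543 -.1357 .2306 14.2 0
```

```text
[ 0.54299955 -0.1356977 ]
```

View pics/l1_ov.png

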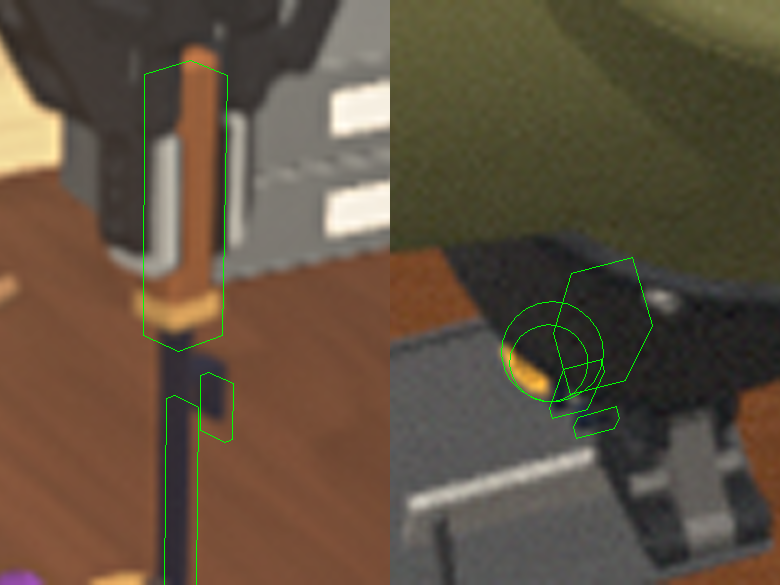

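```bash
python3 look.py l2 .5492 -.1346 .24 70; python3 go.py .5492 -.1346 .152 -75.8;python3 ov.py l2 .543 -.1357 .2306 14.2 0; python3 - <<'E'
from h import *
import cv2
a=cv2.imread("pics/l2_ov.png");print(a.shape)
c=manip.read_camera("scene");x,y=[int(v) for v in pix(c,(.543,-.1357,.2306))]
im=cv2.resize(c["img"][y-50:y+70,x-50:x+50],None,fx=5,fy=5,interpolation=cv2.INTER_CUBIC)
from ov import pts
im2=im.copy()
for k,v in pts(np.array((.543,-.1357,.2306)),14.2,0).items():
    q=(np.array([pix(c,b) for b in v])-[x-50,y-50]+.5)*5
    cv2.polylines(im2,[cv2.convexHull(q.astype(np.float32)).astype(int)],True,(0,255,0),1)
cv2.imwrite("pics/l2_s.png",np.hstack([im[:,100:400],im2[:,100:400]]))
E
```

```text
scene origin 201 63 scale 2.857142857142857
top origin 232 141 scale 2.857142857142857
t 6.2 tcp [ 0.5488 -0.1342  0.2763] yaw -75.77079170172374 F [ 0.4421 -0.5036 -0.9353] w 0.01513616487473541 rpy [ 3.1394 -0.0009 -1.3224]
shift cm [ 0.0397 -0.0514 12.4341]
turn 0.02920829827627358
(585, 780, 3)
```

View pics/l2_s.png

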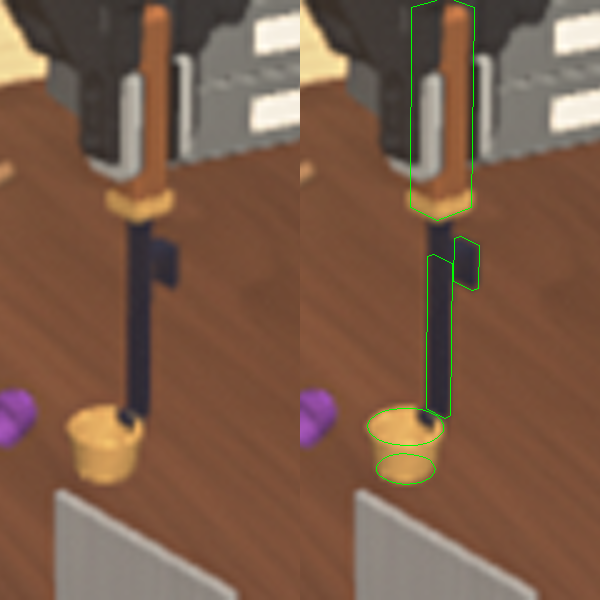

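```bash
python3 go.py .5103 .1872 .278 -85
```

```text
t 6.35 tcp [ 0.549  -0.1343  0.2769] yaw -75.7734775142497 F [ 0.8623 -0.8902 -0.5075] w 0.015624734763734723 rpy [ 3.1402 -0.0013 -1.3225]
shift cm [-32.1102  -4.148   -0.1599]
turn 9.226522485750309
```

Call:
arm_command:
  steps: [0, -3, -0.4, 0, 1, 0, -7, -0.9, 0, 2.5, 0, -12, -1.5, 0, 4, 0, -17, -2.2, 0, 5.5, 0, -22, -2.8, 0, 7, 0, -26.5, -3.4, 0, 8, 0, -30, -3.9, -0.1, 9, 0, -32.1, -4.1, -0.1, 9.2]

```text
t: 7.15
tcp_pos: [0.5091, 0.1896, 0.277]
eef_rot: [3.14, -0.002, -1.481]
contact_force: [-0.0, 0.3, -1.0]
grip_width: 0.0153
```

Call:
arm_command:
  steps: [0, 0, 0, 0, 0, 0, 0, 0, 0, 0]

```text
t: 7.35
tcp_pos: [0.5089, 0.1898, 0.2766]
eef_rot: [3.139, -0.002, -1.48]
contact_force: [-0.2, -0.6, -1.3]
grip_width: 0.0153
```

```bash
python3 go.py .5103 .1872 .278 -85; python3 look.py p1 .51 .187 .15 60;  python3 go.py .5103 .1872 .190 -85
```

```text
t 7.35 tcp [0.5089 0.1898 0.2766] yaw -84.79528066917514 F [-0.1502 -0.643  -1.342 ] w 0.01529660067642408 rpy [ 3.1393 -0.002  -1.48  ]
shift cm [ 0.2761 -0.1102 -0.1349]
turn 0.20471933082484384
scene origin 343 214 scale 3.3333333333333335
top origin 61 183 scale 3.3333333333333335
t 7.45 tcp [0.5093 0.1888 0.277 ] yaw -84.90100824757366 F [-0.6464 -0.173  -0.7155] w 0.015641945299309477 rpy [ 3.1399 -0.0018 -1.4818]
shift cm [ 0.1557 -0.1038  8.7023]
turn 0.09899175242634328
```

View pics/p1.png

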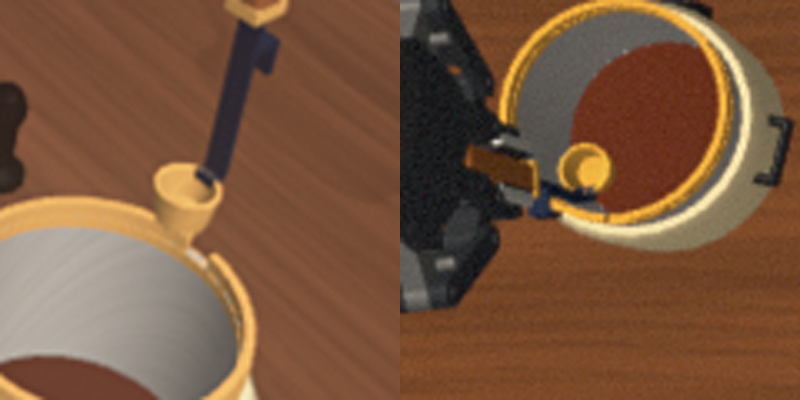

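Call:
arm_command:
  steps: [0, 0.05, 0, 2, 0, 0, 0.1, 0, 4, 0, 0, 0.1, -0.05, 6, 0, 0, 0.1, -0.1, 7.2, 0, 0, 0.15, -0.1, 8.2, 0, 0, 0.15, -0.1, 8.7, 0, 0, 0.15, -0.1, 8.7, 0, 0, 0.15, -0.1, 8.7, 0]

```text
t: 8.25
tcp_pos: [0.5106, 0.1873, 0.1909]
eef_rot: [3.141, -0.001, -1.482]
contact_force: [-0.7, 0.8, -0.9]
grip_width: 0.0152
```

```bash
python3 look.py p2 .51 .187 .12 45;  python3 go.py .5103 .1872 .1700 -85;python3 ov.py p2 .5038 .1866 .144 5 0; python3 - <<'E'
from h import *
from ov import pts
o=manip.get_obs();t=o["tcp_pos"];y=o["eef_rot"][2]+np.pi/2
cr=t-np.array([.0065*np.cos(y),.0065*np.sin(y),.0457]);print("crown",cr,np.degrees(y))
L=[]
for n in ["scene","top"]:
    c=manip.read_camera(n);x,v0=[int(v) for v in pix(c,(.51,.187,.12))]
    s=30;f=400/(2*s);im=cv2.resize(c["img"][v0-s:v0+s,x-s:x+s],None,fx=f,fy=f,interpolation=cv2.INTER_CUBIC)
    for k,v in pts(cr,np.degrees(y),0).items():
        q=(np.array([pix(c,b) for b in v])-[x-s,v0-s]+.5)*f
        cv2.polylines(im,[cv2.convexHull(q.astype(np.float32)).astype(int)],True,(0,255,0),1)
    L.append(im)
cv2.imwrite("pics/p2b.png",np.hstack(L))
E
```

```text
scene origin 355 244 scale 4.444444444444445
top origin 81 200 scale 4.444444444444445
t 8.35 tcp [0.5106 0.1874 0.191 ] yaw -84.89683492360648 F [ 0.1995  0.15   -1.4948] w 0.015371378796019904 rpy [ 3.1412 -0.0012 -1.4817]
shift cm [0.0161 0.0307 2.0987]
turn 0.10316507639350903
crown [0.50399104 0.18684854 0.14499377] 5.105637779913521
```

View pics/p2.png

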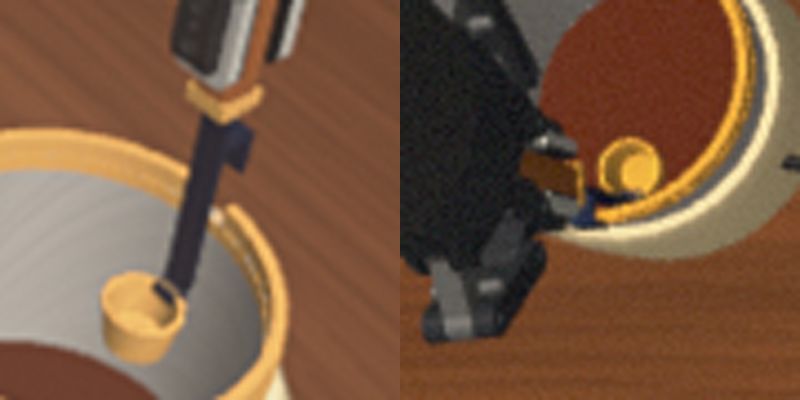

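View pics/p2b.png

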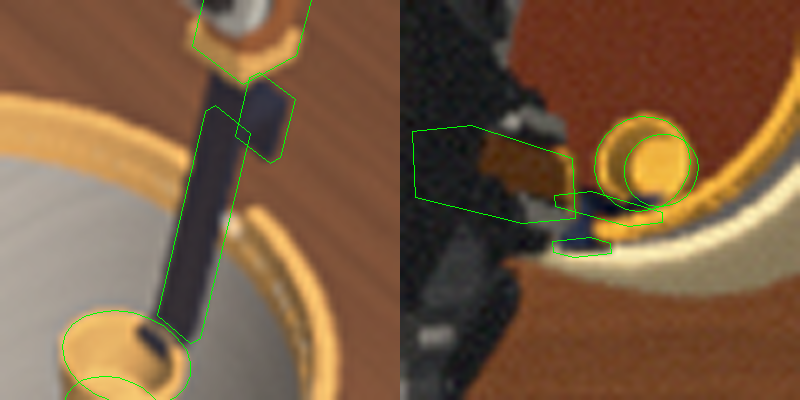

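Call:
arm_command:
  steps: [0, 0, 0, 0.4, 0, 0, 0, 0, 0.8, 0, 0, 0, 0, 1.2, 0, 0, 0, 0, 1.6, 0, 0, 0, 0, 1.9, 0, 0, 0, 0, 2.1, 0, 0, 0, 0, 2.1, 0, 0, 0, 0, 2.1, 0]

```text
t: 9.35
tcp_pos: [0.5104, 0.1873, 0.1695]
eef_rot: [3.141, -0.002, -1.482]
contact_force: [0.3, -0.6, 0.2]
grip_width: 0.0153
```

```bash
python3 look.py p3 .507 .187 .12 30;  python3 go.py .5103 .1872 .1660 -85
```

```text
scene origin 371 259 scale 6.666666666666667
top origin 96 216 scale 6.666666666666667
t 9.45 tcp [0.5104 0.1874 0.1696] yaw -84.89465909369969 F [ 0.2223  0.5177 -0.6991] w 0.015501479526833922 rpy [ 3.1408 -0.0013 -1.4817]
shift cm [0.0166 0.0151 0.3645]
turn 0.10534090630031301
```

View pics/p3.png

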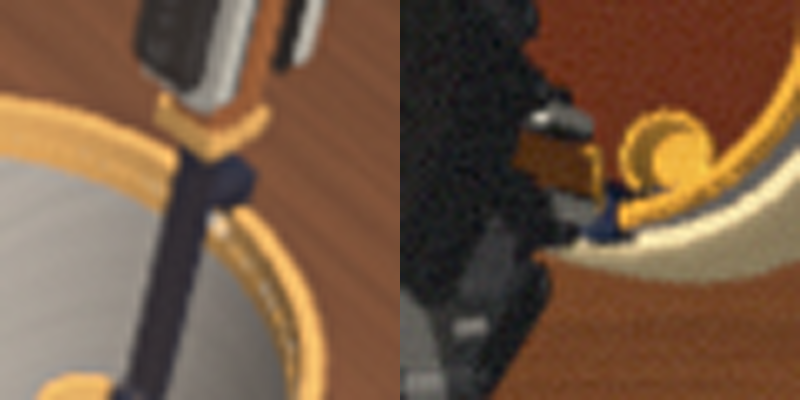

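Call:
arm_command:
  steps: [0, 0, 0, 0.1, 0, 0, 0, 0, 0.2, 0, 0, 0, 0, 0.3, 0, 0, 0, 0, 0.3, 0]

```text
t: 9.85
tcp_pos: [0.5104, 0.1873, 0.1664]
eef_rot: [3.14, -0.001, -1.482]
contact_force: [-0.1, 0.1, -1.6]
grip_width: 0.0155
```

Call:
arm_command:
  steps: [0, 0, 0, 0.1, 0, 0, 0, 0, 0.1, 0]

```text
t: 10.05
tcp_pos: [0.5103, 0.1873, 0.1652]
eef_rot: [3.14, -0.002, -1.482]
contact_force: [0.8, 0.6, -1.2]
grip_width: 0.0153
```

Call:
arm_command:
  steps: [0, 0, 0, 0.1, 0, 0, 0, 0, 0.1, 0]

```text
t: 10.25
tcp_pos: [0.5102, 0.1873, 0.164]
eef_rot: [3.14, -0.002, -1.482]
contact_force: [0.7, 0.9, -1.0]
grip_width: 0.0155
```

Call:
arm_command:
  steps: [0, 0, 0, 0.1, 0, 0, 0, 0, 0.1, 0]

```text
t: 10.45
tcp_pos: [0.5101, 0.1873, 0.1628]
eef_rot: [3.14, -0.002, -1.482]
contact_force: [0.7, -0.3, -0.7]
grip_width: 0.0155
```

Call:
arm_command:
  steps: [0, 0, 0, 0.1, 0, 0, 0, 0, 0.1, 0]

```text
t: 10.65
tcp_pos: [0.51, 0.1873, 0.1616]
eef_rot: [3.139, -0.002, -1.482]
contact_force: [-0.8, -0.8, -0.6]
grip_width: 0.0156
```

Call:
arm_command:
  steps: [0, 0, 0, 0.1, 0, 0, 0, 0, 0.1, 0]

```text
t: 10.85
tcp_pos: [0.51, 0.1872, 0.1604]
eef_rot: [3.139, -0.002, -1.482]
contact_force: [-0.1, -0.1, 0.5]
grip_width: 0.0154
```

Call:
arm_command:
  steps: [0, 0, 0, 0.1, 0, 0, 0, 0, 0.1, 0]

```text
t: 11.05
tcp_pos: [0.51, 0.1873, 0.1595]
eef_rot: [3.139, -0.002, -1.482]
contact_force: [0.4, 0.3, -0.4]
grip_width: 0.0154
```

Call:
arm_command:
  steps: [0, 0, 0, 0.1, 0, 0, 0, 0, 0.1, 0]

```text
t: 11.25
tcp_pos: [0.5101, 0.1872, 0.1594]
eef_rot: [3.14, -0.002, -1.482]
contact_force: [-2.7, -0.3, 4.1]
grip_width: 0.0153
```

```bash
python3 look.py p4 .507 .187 .12 30;  python3 go.py .5103 .1872 .1577 -85
```

```text
scene origin 371 259 scale 6.666666666666667
top origin 96 216 scale 6.666666666666667
t 11.35 tcp [0.5101 0.1873 0.1594] yaw -84.88763928626416 F [-2.1423 -0.1387  5.8313] w 0.01570515110813244 rpy [ 3.1403 -0.0016 -1.4816]
shift cm [ 0.007  -0.0147  0.1724]
turn 0.1123607137358249
```

View pics/p4.png

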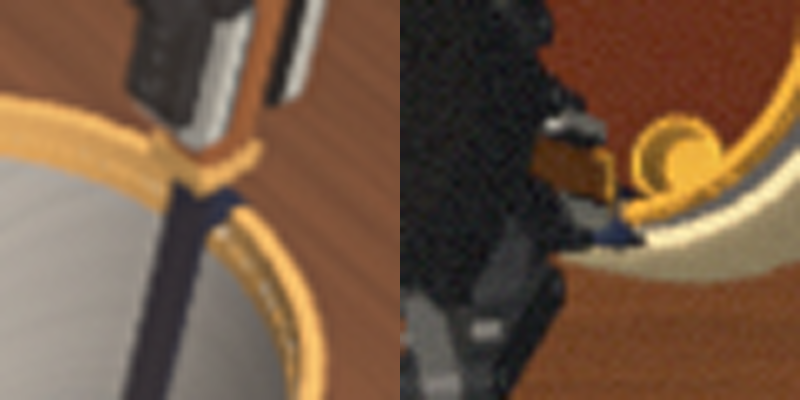

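Call:
arm_command:
  steps: [0, 0, 0, -0.05, 0, 0, 0.1, 0, -0.05, 0, 0, 0.2, 0, -0.05, 0, 0, 0.3, 0, -0.05, 0, 0, 0.3, 0, -0.05, 0]

```text
t: 11.85
tcp_pos: [0.5103, 0.186, 0.1597]
eef_rot: [3.141, 0.002, -1.481]
contact_force: [-1.6, 7.6, 0.4]
grip_width: 0.0153
```

Call:
arm_command:
  steps: [0, -0.15, 0, 0, 0, 0, -0.3, 0, 0, 0, 0, -0.45, 0, 0, 0, 0, -0.6, 0, 0, 0, 0, -0.6, 0, 0, 0]

```text
t: 12.35
tcp_pos: [0.5099, 0.1907, 0.1596]
eef_rot: [3.14, -0.001, -1.481]
contact_force: [0.3, -4.8, -0.6]
grip_width: 0.0155
```

Call:
arm_command:
  steps: [0, 0.15, 0, 0, 0, 0, 0.27, 0, 0.03, 0, 0, 0.27, 0, 0.05, 0, 0, 0.27, 0, 0.05, 0]

```text
t: 12.75
tcp_pos: [0.5103, 0.1884, 0.1595]
eef_rot: [3.141, 0.0, -1.481]
contact_force: [-0.4, 2.5, 3.4]
grip_width: 0.0157
```

```bash
python3 go.py .5103 .1881 .1594 -85
```

```text
t 12.75 tcp [0.5103 0.1884 0.1595] yaw -84.86623002324875 F [-0.3657  2.4791  3.4037] w 0.015714256192155888 rpy [ 3.1411  0.0001 -1.4812]
shift cm [0.0325 0.0008 0.0146]
turn 0.13376997675123903
```

Call:
arm_command:
  steps: [0.22, 0, 0, 0, 0, 0.25, 0, 0, 0, 0, 0.35, 0, 0, 0, 0, 0.5, 0, 0, 0, 0, 0.7, 0, 0, 0, 0, 0.7, 0, 0, 0, 0, 0.7, 0, 0, 0, 0]

```text
t: 13.45
tcp_pos: [0.5103, 0.1884, 0.1595]
eef_rot: [3.141, -0.0, -1.481]
contact_force: [0.5, 0.7, -0.4]
grip_width: 0.0597
```

```bash
python3 look.py r1 .507 .187 .13 40;  python3 go.py .5103 .1872 .1577 -85
```

```text
scene origin 362 244 scale 5.0
top origin 84 206 scale 5.0
t 13.55 tcp [0.5103 0.1884 0.1595] yaw -84.86752761004549 F [-0.2561  0.2008  0.5404] w 0.05972814544943887 rpy [ 3.1411  0.0001 -1.4812]
shift cm [0.122  0.0082 0.1802]
turn 0.1324723899545006
```

View pics/r1.png

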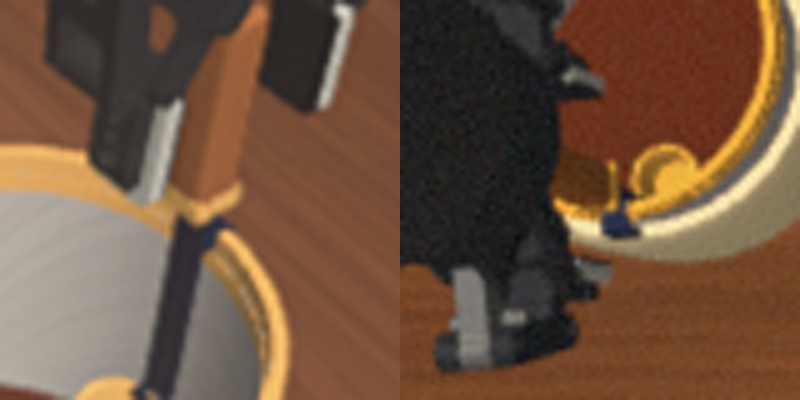

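Call:
arm_command:
  steps: [0.8, 0, 0, -1, 0, 0.8, 0, 0, -2.5, 0, 0.8, 0, 0, -4.5, 0, 0.8, 0, 0, -6.5, 0, 0.8, 0, 0, -9, 0, 0.8, 0, 0, -12, 0, 0.8, 0, 0, -12, 0, 0.8, 0, 0, -12, 0]

```text
t: 14.35
tcp_pos: [0.5106, 0.1886, 0.2815]
eef_rot: [-3.14, 0.002, -1.481]
contact_force: [-0.0, 0.5, -0.8]
grip_width: 0.0682
```

Call:
arm_command:
  steps: [0.8, 3, 0, 0, 0, 0.8, 7, 0, 0, 0, 0.8, 11, 0, 0, 0, 0.8, 15, 0, 0, 0, 0.8, 18, 0, 0, 0, 0.8, 18, 0, 0, 0]

```text
t: 14.95
tcp_pos: [0.5265, 0.0063, 0.2808]
eef_rot: [-3.141, 0.001, -1.485]
contact_force: [-1.0, 0.1, -0.7]
grip_width: 0.0677
```

```bash
python3 look.py r2 .507 .187 .13 50; cat > fit.py <<'E'
from h import *
from ov import pts
L=[]
import sys
cr=np.array([float(v) for v in sys.argv[1:4]]);y=float(sys.argv[4]);pi=float(sys.argv[5]);ro=float(sys.argv[6])
for n in ["scene","top"]:
    c=manip.read_camera(n);x,v0=[int(v) for v in pix(c,(.507,.187,.13))]
    s=50;f=8;im=cv2.resize(c["img"][v0-s:v0+s,x-s:x+s],None,fx=f,fy=f,interpolation=cv2.INTER_CUBIC)
    for k,v in pts(cr,y,pi,ro).items():
        q=(np.array([pix(c,b) for b in v])-[x-s,v0-s]+.5)*f
        cv2.polylines(im,[cv2.convexHull(q.astype(np.float32)).astype(int)],True,(0,255,0),1)
    L.append(im[100:700,200:600])
cv2.imwrite("pics/fit_%s.png"%sys.argv[7],np.hstack(L))
E
python3 fit.py .5038 .1875 .112 5 0 0 a
```

```text
scene origin 352 234 scale 4.0
top origin 74 196 scale 4.0
```

View pics/r2.png

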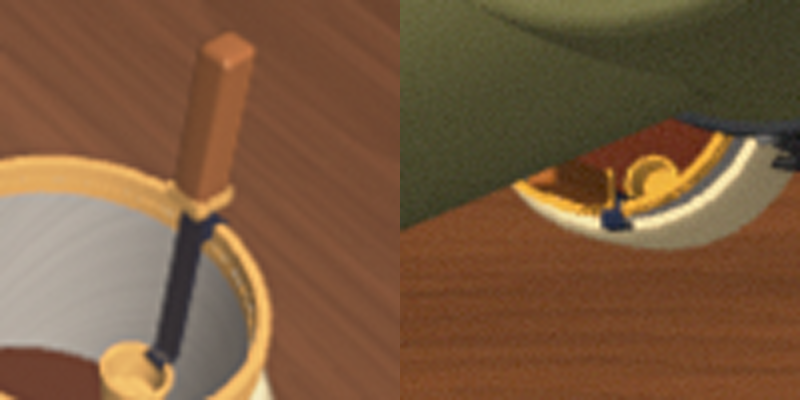

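View pics/fit_a.png

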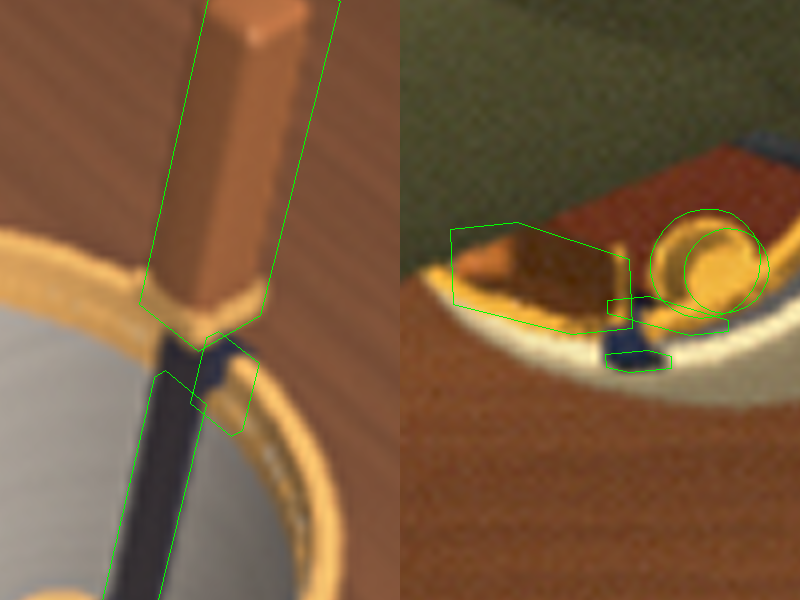

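```bash
python3 fit.py .5038 .1875 .112 5 0.06 0 b; python3 - <<'E'
from h import *
a=manip.read_camera("scene")["img"];b=np.load("pics/r2_scene.npy")
print("diff",np.abs(a[235:340,350:450].astype(int)-b[235:340,350:450]).mean(), manip.get_obs()["contact_force"])
print(manip.hand_in())
E
```

```text
diff 0.5725714285714286 [-0.66160764  0.24459299  0.25245194]
the job is handed in; nothing more can be done
None
```

View pics/fit_b.png

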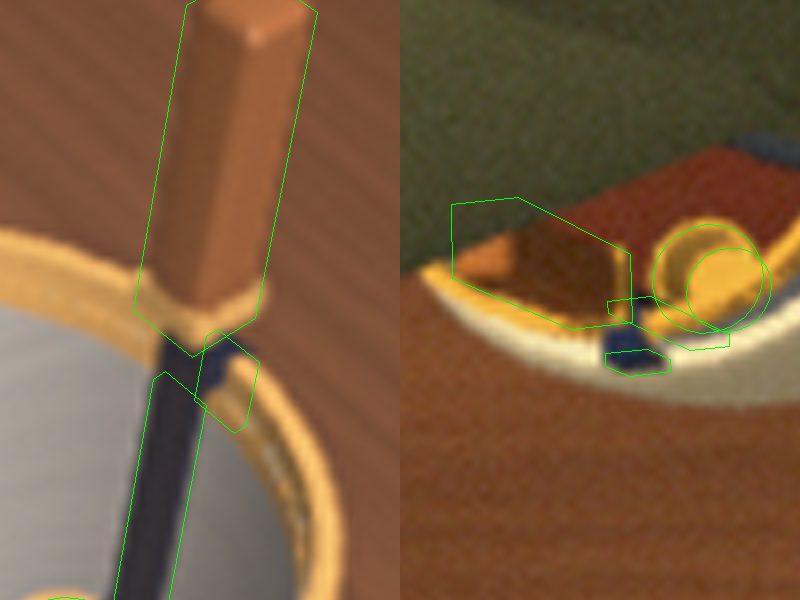

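I lifted the brown-handled dipper off the rack and hung it on the pot with the hook in the notch, about 185° round the rim. I then let go, backed the arm away and handed the job in at about 15 s; no verdict was reported.

**What the checks showed:**
- **Hook home in the notch:** The hook met the floor with the crown at about 112–114 mm. Pushing it sideways, it was blocked both ways after about ±2 mm (7.6 N and 4.8 N), so it was in the notch and not on the ring's top.
- **Contact force:** The highest wrist force I read while pressing on the pot was about 8 N, against the 20 N limit. I only read it at the end of each move.
- **After release:** The pictures show the bowl inside the pan and the hook tip outside. The dipper is still between two pictures and leans only a few hundredths of a radian.

**Disagreements and gaps:**
- The two cameras differed by 2–3 mm on where the pot is, so I used the average.
- My two estimates of the dipper's height in the grip differed by about 2 mm. The lower one matches the notch floor at 112 mm, and either is within the allowed 108–114.5 mm.
- I did not re-measure the seal, palette, vial and matrix handle afterwards. The arm passed well above them and I saw no contact.

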